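# Shut and lock the gear cover of the disc sander

## Robot

A 6-joint arm with a two-finger parallel gripper is mounted at the origin on the work surface. World frame = base frame: x ahead of the robot, y to its left, z up, the work surface at z = 0. Lengths are in m, angles in rad, forces in N, time in s.
With the tool pointing down it reaches from about 0.4 to 0.825 m from the base axis. Payload 7 kg.
Tool frame: the origin (TCP) lies at the very end of the fingers, on their centre line; the grasp point (between the pads) lies 19 mm behind it; z points along the fingers, y is the direction in which the jaws open and shut (so a half turn about z gives the same grasp; the last joint's range is limited). The gripper opens to 88 mm and grips with 3 to 60 N. Pads are 19 mm wide; open, the fingers measure 130 mm over their backs; the gripper's body (78 mm by 193 mm) begins 47 mm behind the grasp point.
Start: joints at [1.619, 0.359, 0.012, 0, -1.224, -0.288], TCP at [0.16, 0.656, 0.227] pointing down, gripper open.
Joint ranges: [-3.07, 3.07], [-1.43, 2.12], [-1.02, 1.25], [-3.03, 1.67], [-3.05, -0], [-3.03, 3.03]. Speed limits (rad/s): [2.39, 2.39, 3.01, 3.14, 3.14, 3.14].

## Interface

Orientations are given as [roll, pitch, yaw] about the fixed x, y, z axes, in that order (R = Rz(yaw) Ry(pitch) Rx(roll)).
In Python, from station import arm gives the robot as it stands.
- The arm moves only by the shell command python3 -m inch 'ROWS' [FORCE]. ROWS is text: rows parted by semicolons, each of 7 numbers parted by spaces: the closure, from 0 (fully open) to 1 (shut), then the shift along the tool's x, y, z each as a share of 300 mm, from -1 to 1, then the turn, a rotation vector about the tool's x, y, z each as a share of 60 degrees, from -1 to 1. In form: grip tx ty tz rx ry rz; .... A call has 1 to 12 rows; each row is the pose to reach, as a shift and turn from the pose commanded when the call began, along the tool's axes at that moment; what a row does not reach only later rows make up. A row lasts 1/10 s, in which the tool goes at most 50 mm and 8.59 degrees, less where a joint would pass 70% of its speed; a pose out of reach is approached as far as the arm can. A call with a number of a shift or a turn outside -1 to 1 is refused whole. A call with a gripper value outside its range is refused whole. The fingers move at their own pace and stop on an object; FORCE is the grip in N (left out, the last holds). Time passes only in rows, so rows that repeat a pose let the fingers close. It gives the time, the measured TCP pose, the force and the opening at its end, in the units of the state.
- arm.get_state(): the state, without advancing time (a new reading comes with each control period).
- arm.grab_frame(name): name is "side" or "top"; returns a dict with "img" (420x560x3 uint8, red, green, blue), "range_z" (420x560 float32, m along the optical axis (not along the pixel's ray), 0 where there is no reading), "fx", "fy", "cx", "cy" (pixels), "dist" ([k1, k2, p1, p2, k3] as OpenCV has them; the pictures are not rectified), "extrinsics" (4x4, takes a point from world to camera coordinates). Camera axes: x right, y up, looking along -z (the intrinsics and any distortion apply to the point x, -y, -z); pixel columns grow to the right and rows downward; lengths in m; the calibration is good to about 2 mm. A picture is of the moment at which its call begins.
- arm.job_done(): hands the job in, once; it reports no verdict.
The state is a dict: "t": time; "q": joint angles; "qd": joint speeds; "joint_efforts": joint torques, N m; "eef_pos": TCP position; "ee_rot": TCP orientation; "force": force on the tool from outside, world axes, zero at the start; "moment": the same for the moment, N m; "width": finger opening in m.
Only numpy, scipy, OpenCV 4.12 (cv2) and the standard library are available. Lean on these libraries where they do the work, as an engineer would, in place of code of your own. Each camera call takes 0.05 s, during which the arm holds its last target.

## Task

The gear cover of the bench disc sander has been left ajar: push it fully down shut with the fingertips, then set a fingertip in the slot of its quarter-turn fastener and turn it clockwise to its stop, so that the cover is locked. Take the fingers away and leave the jar, the bin and the wood offcut where they are.

Things in the scene. Friction and masses are not known exactly. Their poses are not given: they have to be found in the camera images.
- machine: Fixed bench disc sander. Origin: on the bench under the centre of its green open-topped gear housing, 220 (x) x 200 (y) x 120 mm high. z is up, x points to the cover's hinge side, away from the robot. At +y a grey motor, to y = 270 mm, 133 mm high; at -y a 150 mm sanding disc, 165 mm high, and a work rest, to y = -215 mm. Base plate 12 mm high, x = +-115 mm, y = -230 to 270 mm.
- cover (a joint): Opening of the yellow cover, rad: 0 = shut (stop), grows as its edge near the robot rises; starts 0.25 to 0.6. A plate 220 (machine x) x 200 (y) x 10 mm; shut, its top is 130 mm above the bench. The hinge line runs along machine y at x = 110 mm, 120 mm above the bench, level with the plate's underside. A stiff hinge holds it where it is left; 1 to 8 N down near the free edge moves it.
- cover_corner (a point): A bare spot on the cover's top face that is good to push on, near its free corner beside the fastener: 195 mm from the hinge line, 80 mm to the machine's +y from its middle. The axes are the cover's: z out of its top face.
- fastener (a joint): Turn of the fastener, rad: 0 = unlocked, pi/2 = locked (hard stops), grows clockwise seen from above; starts 0 to 0.35. Stays where left; turning takes 0.1 to 0.2 N m. With the cover not fully shut its pawl meets a ledge and it cannot lock; locked early, it stops the cover from shutting. Unlocked, the slot runs along machine y (red dots on the ring); locked, along x (green dots).
- slot (a point): Centre of the slot's mouth, on the fastener's axis (z, up when shut). It turns with the orange rotor, 84 mm across, flush in a fixed dark ring 100 mm across, 20 mm high on the cover (top 150 mm above the bench when shut). The slot runs across the rotor along this point's y: 30 mm wide, 16 mm deep, 85 mm long. When shut it lies at x = -48, y = 0 mm of the machine (158 mm from the hinge line).
- jar: Bystander: clear jar with an orange cap, 66 mm across, 105 mm high, loose. Origin under its centre.
- bin: Bystander: red open bin 70 x 90 x 50 mm, loose. Origin under its centre.
- offcut: Bystander: pale wood offcut 50 x 80 x 30 mm, loose. Origin under its centre.

How it is judged:
On the way, in this order (a step that is already met when the one before it is completed fails the run):
1. the cover is pushed fully shut while the fastener is still unlocked (value of joint cover below 0.025 rad and value of joint fastener below 0.7 rad), for 0.2 s.
2. the fastener is turned to its locked stop with the cover shut (value of joint cover below 0.025 rad and value of joint fastener above 1.42 rad), for 0.2 s.
At the end, for the whole second after the job is handed in: The cover is shut (within 0.025 rad, 5 mm at its edge), the fastener is turned to within 0.15 rad of its locked stop and at rest, and the jar, bin and offcut are within 30 mm of where they began (all of step 2 and value of joint fastener below 1.7 rad and velocity of joint fastener between -0.05 and 0.05 rad/s and distance of each of jar, bin, offcut from where it was at the start of the episode below 0.03 m); the robot touches nothing.
It fails at once if a bystander is lifted or moved more than 30 mm (distance of any of jar, bin, offcut from where it was at the start of the episode above 0.03 m).
It fails at once if the cover is lifted further open instead of pushed shut (value of joint cover above 0.75 rad).
It also fails if it takes over 46 s, if anything falls off the work surface, if the arm or the gripper's body presses on something with over 40 N, if the wrist force passes 120 N, or if a joint passes its speed limit or range.

## Working session

There is one attempt and no reset: what is moved stays moved. The work goes in short steps, Python scripts to look and compute and a shell command to move; the robot and the scene stay as the last step left them, time stands still between calls to the robot, and variables do not carry over. Pictures are saved under pics/ and viewed, and the job is handed in when it is done.

```bash
ls; mkdir -p pics
python3 - <<'E'
from station import arm
import cv2,numpy as np
s=arm.get_state(); print(s)
for n in("side","top"):
    f=arm.grab_frame(n); cv2.imwrite(f"pics/{n}0.png",f["img"][:,:,::-1]); np.savez(f"{n}0.npz",**f)
    print(n,f["fx"],f["fy"],f["cx"],f["cy"],f["dist"],f["extrinsics"])
E
```

```text
pics
{'t': 0.0, 'q': array([ 1.61911022e+00,  3.59398650e-01,  1.10586939e-02, -3.58706986e-04,
       -1.22407705e+00, -2.88101239e-01]), 'qd': array([ 0.00059123,  0.00158164,  0.0003037 , -0.00101515,  0.00014712,
        0.0004803 ]), 'joint_efforts': array([ 4.15470122e-04, -5.82717884e+01,  2.93056834e+01,  6.99736968e+00,
        6.95154449e-03, -1.45626946e-04]), 'eef_pos': array([0.16021587, 0.65521208, 0.22561345]), 'ee_rot': array([ 3.13994295e+00, -1.37225127e-04, -2.39909401e-01]), 'force': array([ 0.03981526, -0.11811053, -0.28289916]), 'moment': array([-0.02807921, -0.0069109 , -0.02281705]), 'width': 0.08762605338080087}
side 466.92006763410484 466.92006763410484 280.08919128262556 214.1383054968084 [-0.07551428  0.          0.          0.          0.        ] [[ 0.99792673 -0.06301553 -0.01308767 -0.59136578]
 [ 0.04276496  0.49726213  0.86654575 -0.13606846]
 [-0.04809784 -0.86530885  0.49892603 -0.914872  ]
 [ 0.          0.          0.          1.        ]]
top 402.00153653311776 402.00153653311776 280.6891217384927 217.40679561958962 [-0.05426101  0.          0.          0.          0.        ] [[-0.09458389 -0.99551582  0.00146169  0.06777244]
 [ 0.9742705  -0.09226345  0.20563183 -0.63186229]
 [-0.20457488  0.02087354  0.97862833 -0.66471348]
 [ 0.          0.          0.          1.        ]]
```

View pics/side0.png

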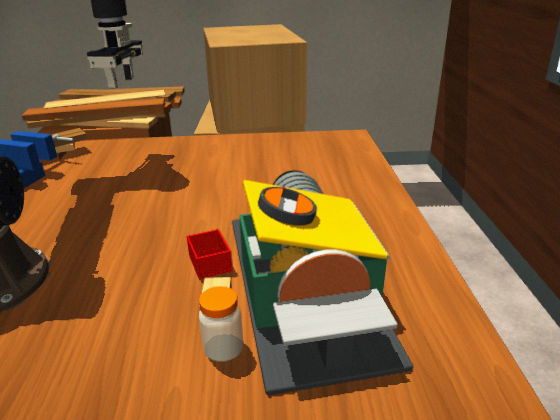

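View pics/top0.png

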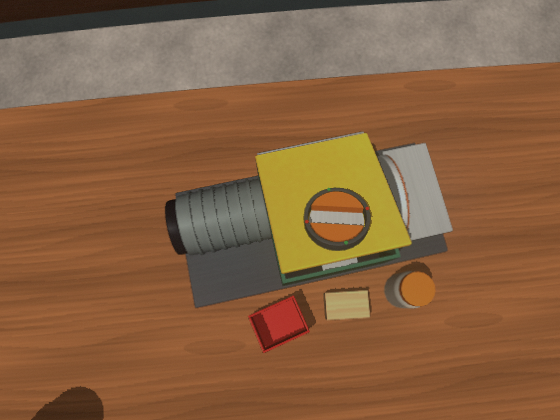

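The side view shows the cover ajar (yellow quad around 245–385, 180–255) with the fastener at (287,205). In the top view the cover corners are at (256,155), (366,133), (410,242) and (283,271), and the fastener is at (337,217). The bin is at (279,322), the offcut at (347,304) and the jar at (415,288).

```bash
cat > h.py <<'E'
import numpy as np,cv2
def load(n): return dict(np.load(n))
def pts(f):
    H,W=f["range_z"].shape
    K=np.array([[f["fx"],0,f["cx"]],[0,f["fy"],f["cy"]],[0,0,1]],float)
    u,v=np.meshgrid(np.arange(W),np.arange(H))
    n=cv2.undistortPoints(np.stack([u,v],-1).reshape(-1,1,2).astype(float),K,f["dist"]).reshape(H,W,2)
    z=f["range_z"].astype(float)
    c=np.stack([n[...,0]*z,-n[...,1]*z,-z],-1)
    E=f["extrinsics"]; return (c-E[:3,3])@E[:3,:3], z>0
def project(f,P):
    E=f["extrinsics"];c=np.atleast_2d(P)@E[:3,:3].T+E[:3,3]
    K=np.array([[f["fx"],0,f["cx"]],[0,f["fy"],f["cy"]],[0,0,1]],float)
    c=c*[1,-1,-1]
    return cv2.projectPoints(c,np.zeros(3),np.zeros(3),K,f["dist"])[0].reshape(-1,2)
def plane(p):
    for _ in range(4):
        c=p.mean(0); n=np.linalg.svd(p-c,full_matrices=False)[2][2]; d=(p-c)@n
        p=p[abs(d)<max(2*d.std(),.001)]
    return c,n*np.sign(n[2]),d.std()
def hsv(f): return cv2.cvtColor(f["img"],cv2.COLOR_RGB2HSV)
E
cat > m.py <<'E'
from h import *
import sys
t=sys.argv[1]
for n in("side","top"):
    f=load(n+t+".npz");P,ok=pts(f);h=hsv(f)
    y=(h[...,0]>23)&(h[...,0]<32)&(h[...,1]>200)&(h[...,2]>150)&ok&(P[...,2]>.1)
    y=cv2.erode(y.astype(np.uint8),np.ones((3,3)))>0
    p=P[y];c,nn,s=plane(p)
    g=nn[:2]; print(n,len(p),"n",nn,"tilt",np.arccos(nn[2]),"yaw of downslope",np.degrees(np.arctan2(g[1],g[0])),"rms",s)
    # corners: min area rect in the plane
    ex=np.array([0,0,1.])-nn*nn[2];ex=-ex/np.linalg.norm(ex);ey=np.cross(nn,ex)
    q=np.stack([(p-c)@ex,(p-c)@ey],-1).astype(np.float32)
    q=q[abs((p-c)@nn)<.004]
    r=cv2.minAreaRect(q);print("rect",r)
    for b in cv2.boxPoints(r):
        print("  corner",np.round(c+b[0]*ex+b[1]*ey,4))
    o=(h[...,0]>5)&(h[...,0]<16)&(h[...,1]>180)&(h[...,2]>150)&ok&(P[...,2]>.13)&(np.linalg.norm((P-c)[...,:2],axis=-1)<.15)
    if o.sum()>20:
        co,no,so=plane(P[o]);print("rotor",o.sum(),co,no,so)
    w=(h[...,1]<40)&(h[...,2]>150)&ok&(P[...,2]>.12)&(np.linalg.norm((P-co)[...,:2],axis=-1)<.05)
    if w.sum()>10:
        pw=P[w];cw=pw.mean(0);d=np.linalg.svd(pw-cw,full_matrices=False)[2][0];print("slot",w.sum(),cw,d,np.degrees(np.arctan2(d[1],d[0])))
E
python3 m.py 0
python3 - <<'E'
from h import *
f=load("top0.npz");P,ok=pts(f)
for u,v in[(279,322),(347,304),(415,288),(220,215),(320,90),(500,350)]:print(u,v,P[v,u])
for n in("top","side"):
    f=load(n+"0.npz");print(n,(f["range_z"]>0).mean())
    c=(337,217) if n=="top" else (287,205)
    x=f["img"][c[1]-50:c[1]+50,c[0]-60:c[0]+60,::-1]
    cv2.imwrite(f"pics/{n}crop.png",cv2.resize(x,None,fx=5,fy=5,interpolation=cv2.INTER_CUBIC))
E
```

```text
side 3522 n [0.29236534 0.03555034 0.95564569] tilt 0.2989519425636574 yaw of downslope 6.93288060506665 rms 0.0004773689121060408
rect ((-0.012591704726219177, 0.024000830948352814), (0.19095227122306824, 0.2151348888874054), 89.61725616455078)
  corner [ 0.5519 -0.1757  0.1947]
  corner [ 0.7562 -0.1523  0.1313]
  corner [0.7343 0.0374 0.131 ]
  corner [0.5301 0.014  0.1943]
rotor 559 [ 0.60654732 -0.07564507  0.19439775] [ 0.3093642  -0.04254014  0.94999165] 0.0023910761252706808
slot 142 [ 0.60658626 -0.05678547  0.17774507] [ 0.1654097   0.98226002 -0.08834529] 80.44124043907341
279 322 [0.44883029 0.02862666 0.00379333]
347 304 [ 0.47001091 -0.09878669  0.02870476]
415 288 [ 0.48622017 -0.20334303  0.10438347]
220 215 [0.63627027 0.10932697 0.12671986]
320 90 [ 0.9178422  -0.10347332  0.00115449]
500 350 [ 3.53986847e-01 -3.83588045e-01 -6.50091801e-05]
top 0.995922619047619
side 0.9961437074829932h.py:18: RuntimeWarning: Mean of empty slice.
  c=p.mean(0); n=np.linalg.svd(p-c,full_matrices=False)[2][2]; d=(p-c)@n
  ret = um.true_divide(
Traceback (most recent call last):
  File "m.py", line 8, in <module>
    p=P[y];c,nn,s=plane(p)
                  ~~~~~^^^
  File "h.py", line 18, in plane
    c=p.mean(0); n=np.linalg.svd(p-c,full_matrices=False)[2][2]; d=(p-c)@n
                   ~~~~~~~~~~~~~~~~~~~~~~~~~~~~~~~~~~~~~~~~~^^^
IndexError: index 2 is out of bounds for axis 0 with size 0
```

```bash
sed -i 's/(h\[...,2\]>150)&ok&(P\[...,2\]>.1)/(h[...,2]>90)\&ok\&(P[...,2]>.1)/' m.py; python3 m.py 0
python3 - <<'E'
from h import *
for n in("top","side"):
    f=load(n+"0.npz")
    c=(337,217) if n=="top" else (287,205)
    print(f["img"][160,300] )
    x=f["img"][c[1]-50:c[1]+50,c[0]-60:c[0]+60,::-1]
    cv2.imwrite(f"pics/{n}crop.png",cv2.resize(x,None,fx=5,fy=5,interpolation=cv2.INTER_CUBIC))
E
```

```text
side 3522 n [0.29236534 0.03555034 0.95564569] tilt 0.2989519425636574 yaw of downslope 6.93288060506665 rms 0.0004773689121060408
rect ((-0.012591704726219177, 0.024000830948352814), (0.19095227122306824, 0.2151348888874054), 89.61725616455078)
  corner [ 0.5519 -0.1757  0.1947]
  corner [ 0.7562 -0.1523  0.1313]
  corner [0.7343 0.0374 0.131 ]
  corner [0.5301 0.014  0.1943]
rotor 559 [ 0.60654732 -0.07564507  0.19439775] [ 0.3093642  -0.04254014  0.94999165] 0.0023910761252706808
slot 142 [ 0.60658626 -0.05678547  0.17774507] [ 0.1654097   0.98226002 -0.08834529] 80.44124043907341
[180 157  48]
[209 119  45]h.py:18: RuntimeWarning: Mean of empty slice.
  c=p.mean(0); n=np.linalg.svd(p-c,full_matrices=False)[2][2]; d=(p-c)@n
  ret = um.true_divide(
Traceback (most recent call last):
  File "m.py", line 8, in <module>
    p=P[y];c,nn,s=plane(p)
                  ~~~~~^^^
  File "h.py", line 18, in plane
    c=p.mean(0); n=np.linalg.svd(p-c,full_matrices=False)[2][2]; d=(p-c)@n
                   ~~~~~~~~~~~~~~~~~~~~~~~~~~~~~~~~~~~~~~~~~^^^
IndexError: index 2 is out of bounds for axis 0 with size 0
```

View pics/topcrop.png

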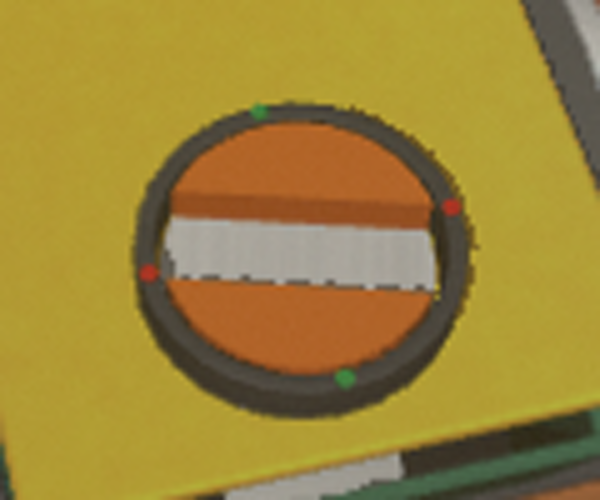

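The crop shows the slot turned slightly clockwise from the red dots at crop positions (148,273) and (452,207). The green dots are at (260,112) and (345,378). The saturation threshold is too strict for the top image, so I'll lower it.

```bash
sed -i 's/(h\[...,1\]>200)/(h[...,1]>150)/; s/(h\[...,1\]>180)&(h\[...,2\]>150)/(h[...,1]>150)\&(h[...,2]>120)/' m.py; python3 m.py 0
python3 - <<'E'
from h import *
f=load("top0.npz");P,ok=pts(f)
for a,b in[(148,273),(452,207),(260,112),(345,378)]:
    u=277+a/5;v=167+b/5; print(u,v,P[int(round(v)),int(round(u))])
E
```

```text
side 3527 n [0.29236555 0.03555388 0.95564549] tilt 0.29895259887246306 yaw of downslope 6.933558921216923 rms 0.000477489807692561
rect ((-0.012329846620559692, 0.024091936647892), (0.19098764657974243, 0.21583305299282074), 89.69709777832031)
  corner [ 0.5521 -0.1757  0.1947]
  corner [ 0.757  -0.1519  0.1311]
  corner [0.7349 0.0378 0.1308]
  corner [0.53   0.014  0.1944]
rotor 1031 [ 0.62970147 -0.1253423   0.17450998] [ 0.24824463 -0.23434883  0.93992299] 0.007167191665533289
top 9918 n [0.29063936 0.03593821 0.95615752] tilt 0.29720914539111204 yaw of downslope 7.048971164377134 rms 0.0007464031599806666
rect ((-0.00293075293302536, -0.0018329918384552002), (0.19228495657444, 0.21511681377887726), 89.8629379272461)
  corner [ 0.5525 -0.1765  0.1928]
  corner [ 0.7567 -0.1518  0.1298]
  corner [0.7335 0.0391 0.1297]
  corner [0.5294 0.0144 0.1927]
rotor 1509 [ 0.60250524 -0.07262157  0.19462456] [0.29185191 0.0356333  0.95579952] 0.0010116015462002376
slot 587 [ 0.60407557 -0.07558549  0.17758125] [-0.17335963 -0.9807077   0.09032637] -100.0246116799429
306.6 221.6 [ 0.5979919  -0.02777258  0.19384449]
367.4 208.4 [ 0.61071568 -0.11985415  0.19417043]
329.0 189.4 [ 0.64896662 -0.0684341   0.18115636]
346.0 242.6 [ 0.55942024 -0.07919012  0.20762465]
```

```bash
python3 -m inch '1 0.888 0.909 -0.1 0 0 0;1 0.888 0.909 -0.1 0 0 0;1 0.888 0.909 -0.1 0 0 0;1 0.888 0.909 -0.1 0 0 0;1 0.888 0.909 -0.1 0 0 0;1 0.888 0.909 -0.1 0 0 0;1 0.888 0.909 -0.1 0 0 0;1 0.888 0.909 -0.1 0 0 0;1 0.888 0.909 -0.1 0 0 0;1 0.888 0.909 -0.1 0 0 0' 20
```

```text
t: 1.1
eef_pos: [0.3546, 0.3269, 0.2566]
ee_rot: [-3.141, 0.0, -0.242]
force: [0.4, 0.3, 0.1]
width: 0.0131
```

```bash
python3 -m inch '1 0.888 0.909 0 0 0 0;1 0.888 0.909 0 0 0 0;1 0.888 0.909 0 0 0 0;1 0.888 0.909 0 0 0 0;1 0.888 0.909 0 0 0 0;1 0.888 0.909 0 0 0 0;1 0.888 0.909 0 0 0 0;1 0.888 0.909 0 0 0 0;1 0.888 0.909 0 0 0 0;1 0.888 0.909 0 0 0 0;1 0.888 0.909 0 0 0 0' 20
python3 - <<'E'
from station import arm
import cv2,numpy as np
s=arm.get_state(); print(s['q'],s['eef_pos'],s['force'],s['width'])
for n in("side","top"):
    f=arm.grab_frame(n); cv2.imwrite(f"pics/{n}1.png",f["img"][:,:,::-1]); np.savez(f"{n}1.npz",**f)
a=cv2.imread("pics/side1.png")[100:400,100:500];cv2.imwrite("pics/s1.png",cv2.resize(a,None,fx=2,fy=2))
E
```

```text
t: 2.2
eef_pos: [0.5481, 0.0005, 0.2562]
ee_rot: [3.141, 0.001, -0.239]
force: [-0.0, 0.8, -0.4]
width: 0.0008
[ 3.58251836e-01  1.31720561e-01 -2.22796501e-01 -2.51228008e-04
 -1.21694731e+00  9.74032674e-01] [5.48134129e-01 5.18444443e-04 2.56169530e-01] [-0.02897713  0.77846882 -0.37046648] 0.0008057953489454144
```

View pics/s1.png

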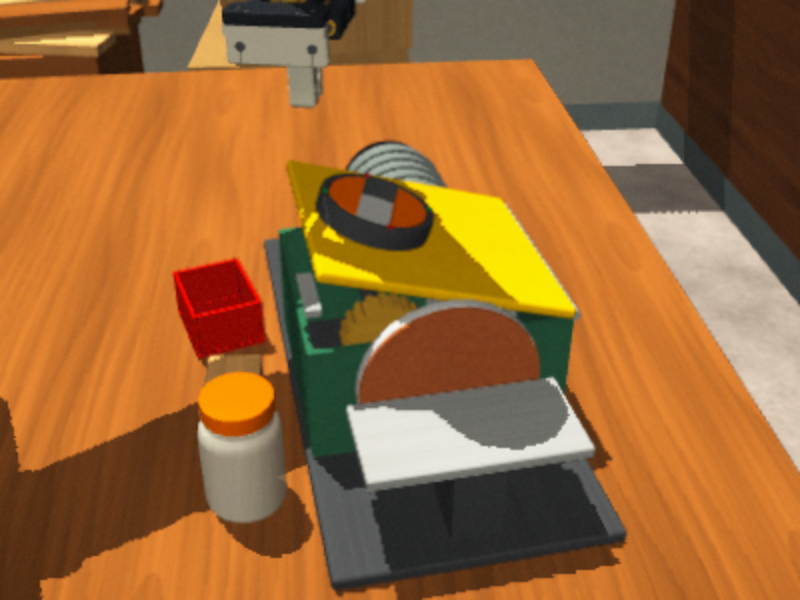

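View pics/top1.png

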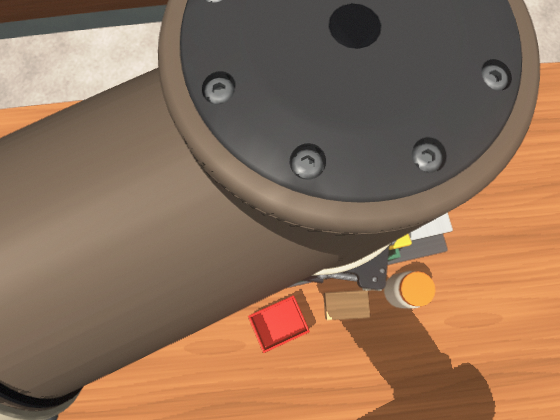

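The side crop shows the closed fingertips at (303,105) above the cover's free corner at (290,165). The arm blocks the top view. Next I'll press down.

```bash
python3 -m inch '1 0 0 0.1 0 0 0;1 0 0 0.18 0 0 0;1 0 0 0.21 0 0 0;1 0 0 0.24 0 0 0;1 0 0 0.27 0 0 0;1 0 0 0.3 0 0 0' 20; python3 -m inch '1 0 0 0.03 0 0 0;1 0 0 0.06 0 0 0;1 0 0 0.08 0 0 0;1 0 0 0.1 0 0 0;1 0 0 0.1 0 0 0' 20
```

```text
t: 2.9
eef_pos: [0.5488, -0.0003, 0.1669]
ee_rot: [-3.141, -0.001, -0.239]
force: [-1.0, -0.6, 1.5]
width: 0.0006
t: 3.4
eef_pos: [0.5481, -0.0008, 0.1356]
ee_rot: [3.141, 0.001, -0.24]
force: [-0.1, -0.3, 0.4]
width: 0.0005
```

```bash
python3 -m inch '1 0 0 0.01 0 0 0;1 0 0 0.017 0 0 0;1 0 0 0.02 0 0 0;1 0 0 0.02 0 0 0' 20
python3 - <<'E'
from station import arm
import cv2,numpy as np
for n in("side",):
    f=arm.grab_frame(n); cv2.imwrite(f"pics/{n}2.png",f["img"][:,:,::-1]); np.savez(f"{n}2.npz",**f)
a=cv2.imread("pics/side2.png")[100:400,100:500];cv2.imwrite("pics/s2.png",cv2.resize(a,None,fx=2,fy=2))
print(arm.get_state()['force'])
E
python3 m.py 2 2>&1 | head -2
```

```text
t: 3.8
eef_pos: [0.5485, -0.0006, 0.1306]
ee_rot: [-3.141, -0.0, -0.24]
force: [0.1, -0.2, -0.1]
width: 0.0008
[-0.07950642 -0.28680724 -0.44058783]
side 2811 n [-9.19514919e-04  4.53107469e-04  9.99999475e-01] tilt 0.0010250924021240858 yaw of downslope 153.7674001873961 rms 0.0005698048970460677
rect ((0.040245383977890015, 0.012954950332641602), (0.2152438461780548, 0.1972781866788864), 32.99162673950195)
```

View pics/s2.png

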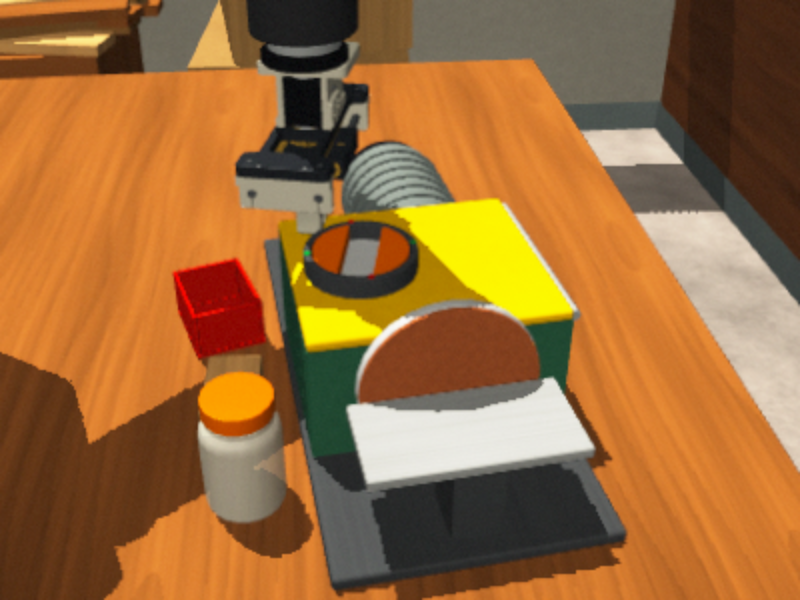

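The side view shows the cover flat, with a plane-fit tilt of 0.001 rad. I'll press a little more to confirm the stop, then lift and move over the slot.

```bash
python3 -m inch '1 0 0 0.005 0 0 0;1 0 0 0.007 0 0 0;1 0 0 0.007 0 0 0' 20;  python3 -m inch '1 0 0 -0.1 0 0 0;0.77 0 0 -0.25 0 0 0;0.77 0 0 -0.25 0 0 0;0.77 0 0 -0.25 0 0 0;0.77 0 0 -0.25 0 0 0;0.77 0 0 -0.25 0 0 0' 20
python3 - <<'E'
from station import arm
import cv2,numpy as np
for n in("side","top"):
    f=arm.grab_frame(n); cv2.imwrite(f"pics/{n}3.png",f["img"][:,:,::-1]); np.savez(f"{n}3.npz",**f)
s=arm.get_state();print(s['force'],s['eef_pos'],s['width'])
from h import *
f=load("side3.npz");x=f["img"][180:270,220:340,::-1]
cv2.imwrite("pics/s3.png",cv2.resize(x,None,fx=6,fy=6,interpolation=cv2.INTER_CUBIC))
E
python3 m.py 3 2>&1 | head -12
```

```text
t: 4.15
eef_pos: [0.5485, -0.0006, 0.1302]
ee_rot: [-3.141, -0.001, -0.239]
force: [-6.4, 0.2, 15.1]
width: 0.0003
t: 4.75
eef_pos: [0.5477, -0.0008, 0.2023]
ee_rot: [3.141, 0.002, -0.24]
force: [0.5, -0.6, -0.4]
width: 0.0201
[-0.65837298 -1.19135574 -0.0098725 ] [ 0.54789745 -0.00082858  0.20247613] 0.01984065074949141
side 2401 n [-2.04613035e-03  5.45203638e-04  9.99997758e-01] tilt 0.002117522875601027 yaw of downslope 165.07985422601024 rms 0.0005883974146426237
rect ((0.05403744429349899, 0.014174789190292358), (0.2153889536857605, 0.19624604284763336), 21.845937728881836)
  corner [ 0.7549 -0.1535  0.1303]
  corner [0.7313 0.0413 0.1302]
  corner [0.5175 0.0153 0.1298]
  corner [ 0.5411 -0.1795  0.1299]
rotor 1517 [ 0.62884884 -0.14210745  0.14654748] [ 0.04890387 -0.01971573  0.99860888] 0.005795374498283498
slot 42 [ 0.61493502 -0.18116696  0.14799019] [-0.60209389  0.44382203 -0.66370547] 143.60492397984038
top 145 n [ 0.02180328 -0.0036974   0.99975544] tilt 0.022116363627136967 yaw of downslope -9.624645771521099 rms 0.000722898855328252
rect ((0.0008173249661922455, 0.0024853888899087906), (0.022693173959851265, 0.022957924753427505), 16.332029342651367)
  corner [ 0.5383 -0.1551  0.1291]
  corner [ 0.541  -0.1779  0.129 ]
```

View pics/s3.png

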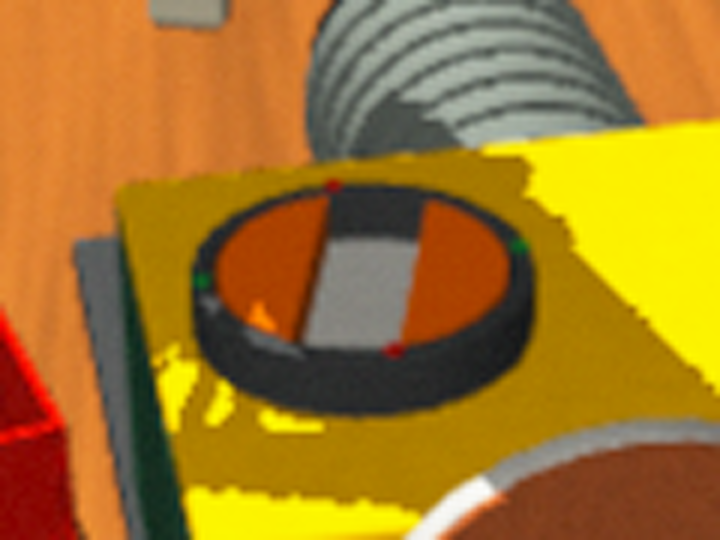

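The crop shows the ring level. Its red dots are at (333,186) and (393,351), its green dots at (203,281) and (519,245). The slot is still close to unlocked. I'll cast rays through these dots onto z = 0.150.

Run:
```python
from h import *
f=load("side3.npz")
E_=f["extrinsics"];R=E_[:3,:3];o=-R.T@E_[:3,3]
K=np.array([[f["fx"],0,f["cx"]],[0,f["fy"],f["cy"]],[0,0,1]],float)
def ray(u,v,z):
    n=cv2.undistortPoints(np.array([[[u,v]]],float),K,f["dist"])[0,0]
    d=R.T@np.array([n[0],-n[1],-1]);return (o+d*(z-o[2])/d[2])[:2]
q=[ray(220+a/6-.4,180+b/6-.4,.15) for a,b in[(333,186),(393,351),(203,281),(519,245)]]
print(np.round(q,4),(q[0]+q[1])/2,(q[2]+q[3])/2)
d=q[0]-q[1];print(np.degrees(np.arctan2(d[1],d[0])))
# slot edges at mouth: left edge far(330,195)->near(298,340)? right edge (425,205)->(400,348)
for a in[((425,205),(402,345)),((330,195),(300,340))]:
    e=[ray(220+x/6-.4,180+y/6-.4,.15 ) for x,y in a];d=e[0]-e[1];print(np.round(e,4),np.degrees(np.arctan2(d[1],d[0])))
c=np.array([.588,-.0755]);d=c-[.5479,-.0008]
a=-.24;tx=np.array([np.cos(a),np.sin(a)]);ty=np.array([np.sin(a),-np.cos(a)])
print("shares",d@tx/.3,d@ty/.3)
```

```text
[[ 0.5839 -0.0251]
 [ 0.5953 -0.1181]
 [ 0.5439 -0.0769]
 [ 0.636  -0.0646]] [ 0.58963231 -0.07157923] [ 0.58996271 -0.07072393]
97.00945467683408
[[ 0.6107 -0.0389]
 [ 0.598  -0.1153]] 80.607697156728
[[ 0.5827 -0.0305]
 [ 0.5702 -0.1104]] 81.10079261652747
shares 0.18902346328557754 0.21009023800572846
```

```bash
python3 -m inch '0.77 0.191 0.204 0 0 0 -0.075;0.77 0.191 0.204 0 0 0 -0.075;0.77 0.191 0.204 0 0 0 -0.075;0.77 0.191 0.204 0 0 0 -0.075;0.77 0.191 0.204 0 0 0 -0.075' 20; python3 -m inch '0.77 0 0 0.08 0 0 0;0.77 0 0 0.13 0 0 0;0.77 0 0 0.13 0 0 0' 20
python3 - <<'E'
from station import arm
import cv2,numpy as np
for n in("side",):
    f=arm.grab_frame(n); np.savez(f"{n}4.npz",**f)
x=f["img"][150:270,220:380,::-1]
cv2.imwrite("pics/s4.png",cv2.resize(x,None,fx=5,fy=5,interpolation=cv2.INTER_CUBIC))
E
```

```text
t: 5.35
eef_pos: [0.589, -0.0735, 0.203]
ee_rot: [3.141, 0.001, -0.161]
force: [-0.5, -0.1, 0.1]
width: 0.0205
t: 5.65
eef_pos: [0.5877, -0.0729, 0.1625]
ee_rot: [3.141, 0.004, -0.16]
force: [-0.2, 0.5, 0.3]
width: 0.0203
```

View pics/s4.png

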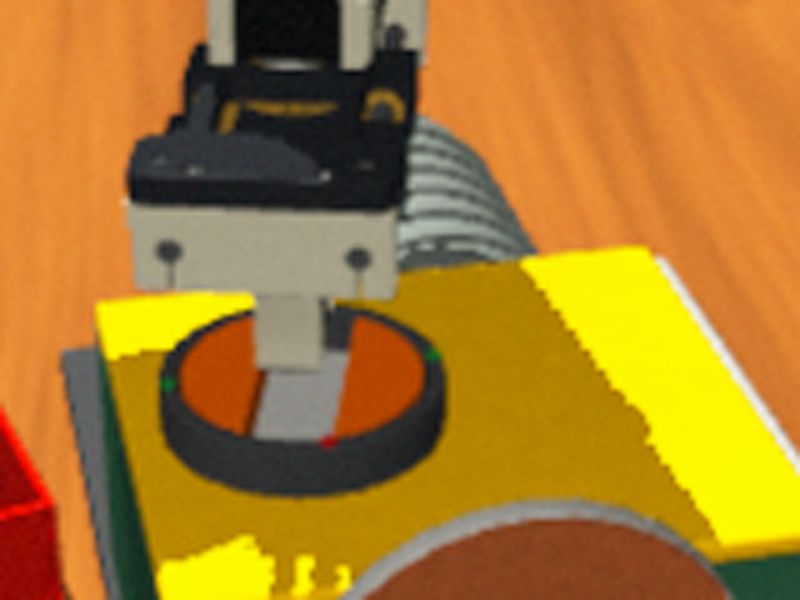

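The fingers hang over the slot with the tip at crop x 255–325, row 365. The mouth's centre will be near x 299 once they are lowered, so I'll shift about +2.5 mm in x and lower.

```bash
python3 -m inch '0.77 0.008 0 0 0 0 0;0.77 0.008 0 0.02 0 0 0;0.77 0.008 0 0.04 0 0 0;0.77 0.008 0 0.055 0 0 0;0.77 0.008 0 0.07 0 0 0;0.77 0.008 0 0.07 0 0 0;0.77 0.008 0 0.07 0 0 0' 20
python3 - <<'E'
from station import arm
import cv2,numpy as np
for n in("side",):
    f=arm.grab_frame(n); np.savez(f"{n}5.npz",**f)
x=f["img"][150:270,220:380,::-1]
cv2.imwrite("pics/s5.png",cv2.resize(x,None,fx=5,fy=5,interpolation=cv2.INTER_CUBIC))
s=arm.get_state();print(s['force'],s['moment'],s['q'])
E
```

```text
t: 6.4
eef_pos: [0.5918, -0.0742, 0.1433]
ee_rot: [3.141, 0.0, -0.161]
force: [-0.3, 0.7, -0.3]
width: 0.0203
[0.23265097 0.7768597  0.12146553] [-0.00524235  0.01586732  0.03829955] [ 2.02745537e-01  2.96978779e-01 -2.78952538e-01  9.89150012e-05
 -9.94765449e-01  1.20673259e+00]
```

View pics/s5.png

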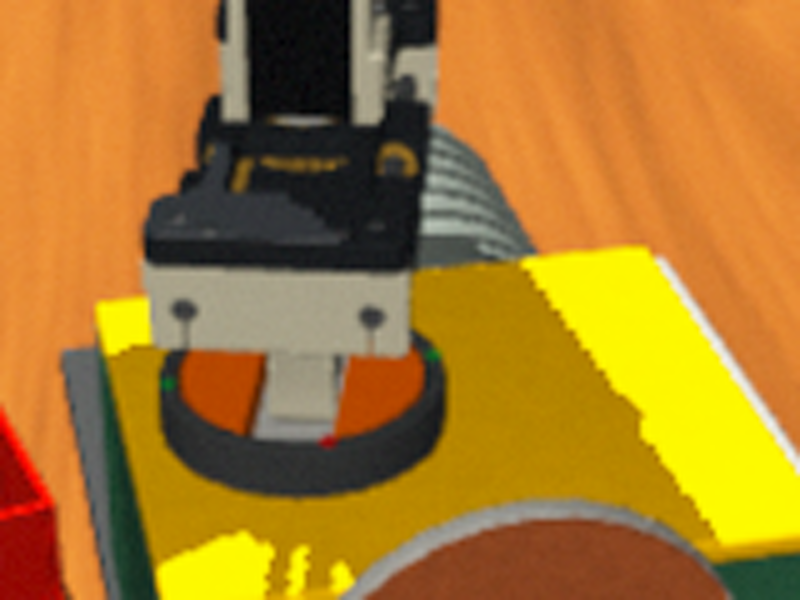

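The finger is inside the slot, clear of both sides, at z = 0.143. I'll lower 3 mm more and start the clockwise turn (+z of the tool).

```bash
python3 -m inch '0.77 0 0 0.01 0 0 0;0.77 0 0 0.01 0 0 0.1;0.77 0 0 0.01 0 0 0.2;0.77 0 0 0.01 0 0 0.3;0.77 0 0 0.01 0 0 0.3' 20; python3 -c "
from station import arm
s=arm.get_state();print(s['moment'],s['q'][5])"
```

```text
t: 6.95
eef_pos: [0.5911, -0.0738, 0.1401]
ee_rot: [3.141, 0.001, -0.477]
force: [-2.5, 1.8, -0.2]
width: 0.0199
[0.76475943 0.97432159 0.09375734] 0.8911308825097137
```

```bash
python3 -m inch '0.77 0 0 0 0 0 0.1;0.77 0 0 0 0 0 0.2;0.77 0 0 0 0 0 0.3;0.77 0 0 0 0 0 0.4;0.77 0 0 0 0 0 0.5;0.77 0 0 0 0 0 0.6;0.77 0 0 0 0 0 0.7;0.77 0 0 0 0 0 0.7' 20
python3 - <<'E'
from station import arm
import cv2,numpy as np
for n in("side",):
    f=arm.grab_frame(n); np.savez(f"{n}6.npz",**f)
x=f["img"][150:270,220:380,::-1]
cv2.imwrite("pics/s6.png",cv2.resize(x,None,fx=5,fy=5,interpolation=cv2.INTER_CUBIC))
s=arm.get_state();print(s['force'],s['moment'],s['q'])
E
```

```text
t: 7.75
eef_pos: [0.5911, -0.0737, 0.1401]
ee_rot: [3.141, 0.001, -1.208]
force: [-3.2, 3.1, 1.4]
width: 0.0202
[-4.01353809  4.05135863 -0.77074036] [1.26450335 1.3155493  0.10377895] [ 2.03199636e-01  2.99703575e-01 -2.83443355e-01 -7.71804212e-04
 -9.88865553e-01  1.62304279e-01]
```

View pics/s6.png

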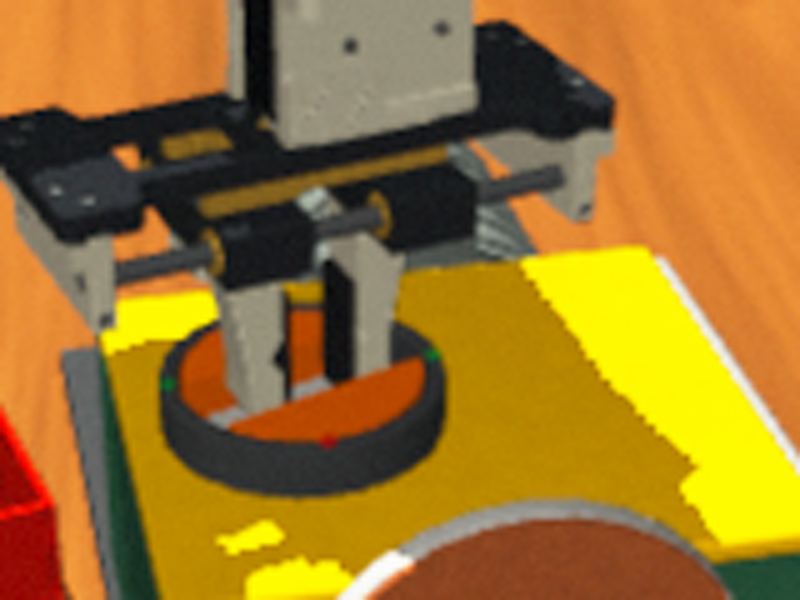

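Turning works: the slot now lies about 25° short of the green dots at (168,384) and (433,355). I'll continue.

```bash
python3 -m inch '0.77 0 0 0 0 0 0.1;0.77 0 0 0 0 0 0.2;0.77 0 0 0 0 0 0.3;0.77 0 0 0 0 0 0.35;0.77 0 0 0 0 0 0.35' 20
python3 -c "
from station import arm
s=arm.get_state();print(s['moment'],s['q'][5])"
python3 -m inch '0.77 0 0 0 0 0 0.04;0.77 0 0 0 0 0 0.05;0.77 0 0 0 0 0 0.05' 20
python3 - <<'E'
from station import arm
import cv2,numpy as np
for n in("side",):
    f=arm.grab_frame(n); np.savez(f"{n}7.npz",**f)
x=f["img"][150:270,220:380,::-1]
cv2.imwrite("pics/s7.png",cv2.resize(x,None,fx=5,fy=5,interpolation=cv2.INTER_CUBIC))
s=arm.get_state();print(s['force'],s['moment'],s['q'])
E
```

```text
t: 8.3
eef_pos: [0.5914, -0.0739, 0.1402]
ee_rot: [3.141, 0.0, -1.573]
force: [-3.6, 3.2, -0.1]
width: 0.0202
[1.25142573 1.08645527 0.04807903] -0.20490229594959813
t: 8.6
eef_pos: [0.5914, -0.0739, 0.1402]
ee_rot: [3.141, 0.0, -1.624]
force: [-2.4, 4.0, -0.4]
width: 0.02
[-3.85109585  5.11127359 -0.16902197] [1.53926912 1.316491   0.18204161] [ 2.02990093e-01  2.99882014e-01 -2.83224099e-01 -4.86818367e-04
 -9.88488806e-01 -2.55790737e-01]
```

View pics/s7.png

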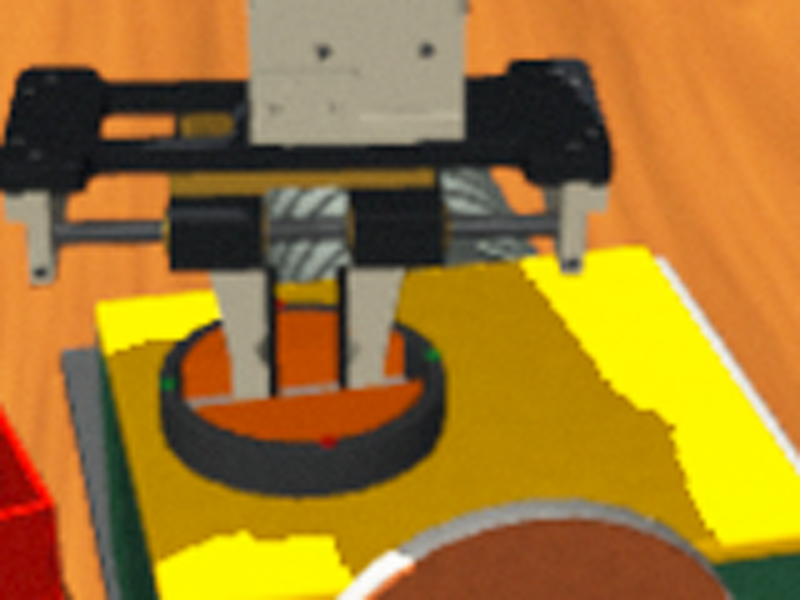

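The slot is nearly in line with the green dots. I'll take small steps until the torque rises at the stop.

```bash
m(){ python3 -c "
from station import arm
s=arm.get_state();print(s['moment'],s['q'][5])"; }
python3 -m inch '0.77 0 0 0 0 0 0.03;0.77 0 0 0 0 0 0.03' 20; m
python3 -m inch '0.77 0 0 0 0 0 0.03;0.77 0 0 0 0 0 0.03' 20; m
python3 -m inch '0.77 0 0 0 0 0 0.03;0.77 0 0 0 0 0 0.03' 20; m
```

```text
t: 8.85
eef_pos: [0.5914, -0.0739, 0.1402]
ee_rot: [3.141, -0.0, -1.655]
force: [-3.5, 3.5, -0.2]
width: 0.0204
[1.62401402 1.34545336 0.88835617] -0.28712861833093317
t: 9.05
eef_pos: [0.5914, -0.0739, 0.1402]
ee_rot: [3.141, -0.001, -1.684]
force: [-4.1, 3.7, -0.0]
width: 0.0202
[1.64815615 1.48412383 1.86337452] -0.3172475143333536
t: 9.25
eef_pos: [0.5914, -0.0739, 0.1403]
ee_rot: [3.14, -0.001, -1.714]
force: [-4.2, 4.0, -0.2]
width: 0.0208
[1.57953262 1.50066189 2.96416555] -0.34722649900107205
```

Torque about z climbed from 0.1 to 3.0 N m, so the fastener is at its stop. I'll back off within the slot clearance, then lift out.

```bash
python3 -m inch '0.77 0 0 0 0 0 -0.08;0.77 0 0 0 0 0 -0.15;0.77 0 0 0 0 0 -0.21;0.77 0 0 0 0 0 -0.21' 20;python3 -m inch '0.77 0 0 -0.05 0 0 0;0.77 0 0 -0.1 0 0 0;0.77 0 0 -0.25 0 0 0;0.77 0 0 -0.4 0 0 0;0.77 0 0 -0.5 0 0 0;0.77 0 0 -0.5 0 0 0' 20
python3 - <<'E'
from station import arm
import cv2,numpy as np
for n in("side",):
    f=arm.grab_frame(n); np.savez(f"{n}8.npz",**f)
x=f["img"][150:270,220:380,::-1]
cv2.imwrite("pics/s8.png",cv2.resize(x,None,fx=5,fy=5,interpolation=cv2.INTER_CUBIC))
s=arm.get_state();print(s['force'],s['moment'],s['q'])
E
python3 m.py 8 2>&1 | head -1
```

```text
t: 9.65
eef_pos: [0.5927, -0.0745, 0.1409]
ee_rot: [-3.14, -0.001, -1.498]
force: [-0.0, -0.5, 0.1]
width: 0.02
t: 10.25
eef_pos: [0.5945, -0.0747, 0.2964]
ee_rot: [-3.132, -0.001, -1.502]
force: [-0.1, -0.1, -0.5]
width: 0.0201
[-0.32855274  0.04007256 -0.98460324] [ 0.16031855  0.01178027 -0.01113282] [ 2.02443794e-01  1.93443174e-01 -6.38679023e-02  9.50411020e-04
 -1.30769321e+00 -1.33702409e-01]
side 1035 n [-1.79812725e-03 -5.35861903e-04  9.99998240e-01] tilt 0.0018762765590158788 yaw of downslope -163.4053586358462 rms 0.0006169009812309978
```

View pics/s8.png

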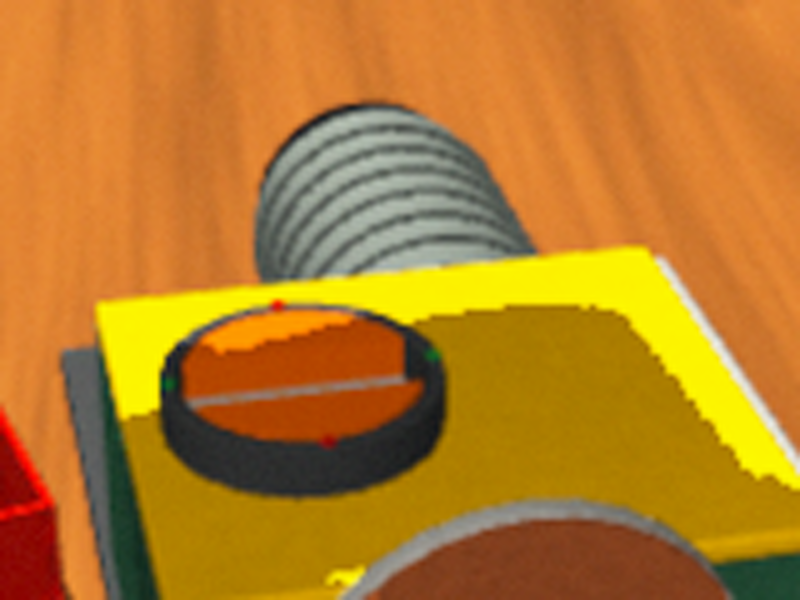

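The slot's near edge runs (188,405) to (425,380), and the green dots are at (168,384) and (433,355). I'll check that angle and the bystanders.

Run:
```python
from h import *
f=load("side8.npz");g=load("side0.npz")
E_=f["extrinsics"];R=E_[:3,:3];o=-R.T@E_[:3,3]
K=np.array([[f["fx"],0,f["cx"]],[0,f["fy"],f["cy"]],[0,0,1]],float)
def ray(u,v,z):
    n=cv2.undistortPoints(np.array([[[u,v]]],float),K,f["dist"])[0,0]
    d=R.T@np.array([n[0],-n[1],-1]);return (o+d*(z-o[2])/d[2])[:2]
for a,b in[((188,405),(425,380)),((168,384),(433,355))]:
    p,q=[ray(220+x/5-.4,150+y/5-.4,.15) for x,y in(a,b)];d=q-p;print(np.degrees(np.arctan2(d[1],d[0])),p,q)
for nm,t in(("0",g),("8",f)):
    h=hsv(t); h=h[220:365,180:247]; i=t["img"][220:365,180:247].astype(int)
    r=(i[...,0]>110)&(i[...,1]<40); j=(h[...,0]>8)&(h[...,0]<18)&(h[...,1]>230)&(i[...,0]>200)&(np.arange(220,365)[:,None]>285)
    print(nm,np.argwhere(r).mean(0),np.argwhere(j).mean(0))
d=cv2.absdiff(f["img"],g["img"])[220:370,180:260];print(d.mean())
cv2.imwrite("pics/cmp.png",cv2.resize(np.hstack([g["img"][220:370,170:260],f["img"][220:370,170:260]])[:,:,::-1],None,fx=4,fy=4))
```

```text
6.572620024558415 [ 0.55010887 -0.09094012] [ 0.63149591 -0.08156273]
7.158743161009598 [ 0.54354825 -0.07675415] [ 0.63608991 -0.06513111]
0 [33.77443147 29.30362631] [76.01162791 40.59883721]
8 [33.76286765 29.26960784] [85.68333333 40.71666667]
22.14788888888889
```

View pics/cmp.png

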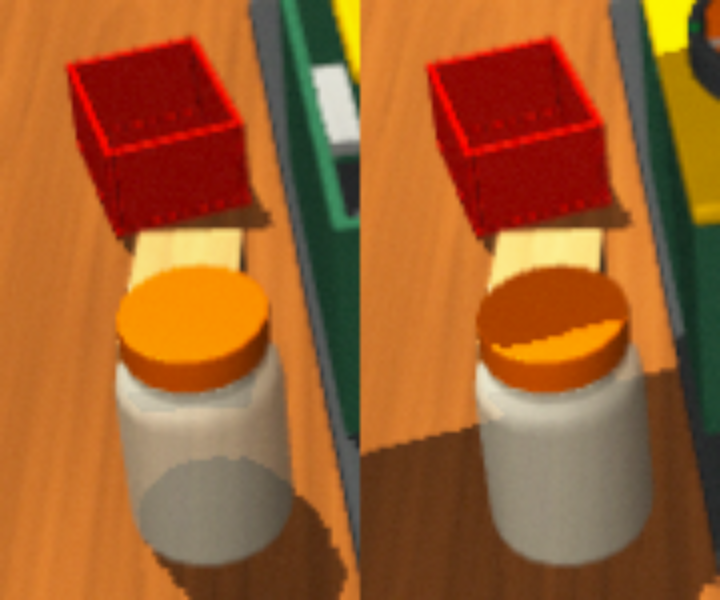

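The bystanders have not moved; only the shadows differ between the two pictures. The slot is within 1° of the green-dot line, and the tool is about 150 mm clear. I'll hold a moment and hand in.

```bash
python3 -m inch '0.77 0 0 0 0 0 0;0.77 0 0 0 0 0 0;0.77 0 0 0 0 0 0' 20; python3 -c "
from station import arm
print(arm.get_state()['qd'].round(3)); print(arm.job_done())"
```

```text
t: 10.6
eef_pos: [0.5915, -0.0742, 0.2892]
ee_rot: [3.14, -0.0, -1.502]
force: [0.5, 0.6, -0.5]
width: 0.0199
[ 0.001 -0.002  0.008  0.002 -0.003  0.001]
the job is handed in; nothing more can be done
None
```

I shut the cover, locked the fastener and handed the job in at t = 10.6 s; the hand-in gives no verdict.

**Cover:** I pressed near the free corner with the closed fingertips. It met its stop at 15 N, with the tips at z = 0.130 m. The last plane fit to the cover gave a tilt of about 0.002 rad.

**Fastener:** I set both fingertips, 20 mm apart, in the slot and turned clockwise until the torque rose to about 3 N m at the stop. I then backed off within the slot clearance and lifted out. The slot edge now lies at 6.6° and the green dots at 7.2°, so it is within about 1° of locked.

**Bystanders and arm:** In the before and after pictures from the side camera the bin, jar and offcut have not visibly moved; only the shadows differ. At hand-in the arm was still, about 140 mm above the fastener, with no contact force.

**Checks that disagreed:**
- **Slot centre:** the top and side estimates differed by up to 4 mm in y. I used a mean and corrected x by about 2.5 mm from a picture before inserting.
- **Jar cap:** its colour centroid shifted about 10 pixel rows because the arm's shadow fell on it, and the pictures show it in place.

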